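Make up the display cake and ready the palette knife

ROBOT

A 7-joint arm with a two-finger parallel gripper is mounted at the origin on the work surface. World frame = base frame: x ahead of the robot, y to its left, z up, the work surface at z = 0. Lengths are in mm, angles in rad, forces in N, time in s.
With the tool pointing down it reaches from about 400 to 875 mm from the base axis. Payload 4.4 kg.
Tool frame: the origin (TCP) lies midway between the tips of the shut fingers; the grasp point (between the pads) lies 19 mm behind it; z points along the fingers, y is the line along which they close (so a half turn about z gives the same grasp; the last joint's range is limited). The gripper opens to 85 mm and grips with 20 to 120 N. Pads are 22 mm wide; open, the fingers measure 114 mm over their backs; the gripper's body (76 mm by 85 mm) begins 54 mm behind the grasp point. The pads swing forward as they close: fully open they stand 13 mm farther back than shut.
Start: joints at [-1.231, 0.628, 0.038, 1.517, -0.027, 0.996, -0.02], TCP at [256.567, 597.237, 195.613] pointing down, gripper open.
Joint ranges: [-3.06, 3.06], [-0.37, 2.12], [-1.25, 1.32], [0.18, 2.47], [-1.1, 4.24], [0.23, 1.98], [-2.94, 2.94]. Speed limits (rad/s): [2.57, 2.57, 3.14, 3.14, 3.14, 3.14, 3.14].

INTERFACE

Orientations are given as [roll, pitch, yaw] about the fixed x, y, z axes, in that order (R = Rz(yaw) Ry(pitch) Rx(roll)).
In Python, from cell import ctrl gives the robot as it stands.
- The arm moves only by the shell command python3 -m crank 'ROWS' [OPENING]. ROWS is JSON, a list that holds one entry, the list of rows, each a list of 4 numbers: the shift along the tool's x, y, z normalised to -1 to 1, where 1 is 2.5 cm, then the turn about the tool's z normalised to -1 to 1, where 1 is 0.08 rad. In form: [[[dx, dy, dz, turn], ...]]. A call has 1 to 12 rows; each row shifts and turns the commanded pose from where the row before left it, along the tool's axes as they then stand; what a row does not reach is not made up. A row lasts 1/12 s, in which the tool goes at most 41.7 mm and 7.16 degrees, less where a joint would pass 70% of its speed; a pose out of reach is approached as far as the arm can. A call with a number of a shift or a turn outside -1 to 1 is refused whole. A call with a gripper value outside its range is refused whole. OPENING is the closure, from -1 (fully open) to 1 (shut), set as the call begins (- or left out, the last holds). The fingers move at their own pace and stop on an object; the grip force is fixed at half the most. Time passes only in rows, so rows that do not move let the fingers close. It gives the time, the measured TCP pose, the force, the opening and the grip force at its end, in the units of the state.
- ctrl.read_state(): the state, without advancing time (a new reading comes with each control period).
- ctrl.get_image(name): name is "side" or "top" or "wrist"; returns a dict with "img" (384x512x3 uint8, red, green, blue), "intrinsics" (3x3 intrinsics, pixels), "dist" ([k1, k2, p1, p2, k3] as OpenCV has them; the pictures are not rectified), "extrinsics" (4x4, takes a point from camera to world coordinates). Camera axes: x right, y up, looking along -z (the intrinsics and any distortion apply to the point x, -y, -z); pixel columns grow to the right and rows downward; lengths in mm; the calibration is good to about 2 mm. A picture is of the moment at which its call begins. There is no depth.
- ctrl.finish_job(): hands the job in; it is judged then, once.
Trained networks look in the newest picture that a camera, given by its name, has taken for a name from the list of things; names that differ only in an ending like _2 or _b are one class to them, and where a whole thing is asked for, a point or a joint stands for the part that bears it (a point fixed in the world has none). Each returns a list of dicts, best first, with "confidence" (0 to 1); they miss things now and then, are a little off and sometimes report something else, mostly with a low value. They report only what shows in the picture. A call takes as long as a camera call. They do not tell look-alikes from the thing itself.
- ctrl.find_in(camera, target): "position" ([row, column] in pixels, amid what is visible of it).
- ctrl.trace(camera, target): "mask" (384x512 bool, what is visible of it) and "position" ([row, column] in pixels, amid what is visible of it).
- ctrl.place_of(camera, target): "position" ([row, column] in pixels: a listed point, or the origin of a listed thing).
The state is a dict: "clock": time; "qpos": joint angles; "qd": joint speeds; "tau": joint torques, N m; "eef_pos": TCP position; "tool_rot": TCP orientation; "force": force on the tool from outside, world axes, zero at the start; "torque": the same for the moment, N m; "width": finger opening in mm; "gripper_force": force on a finger pad.
Only numpy, scipy, OpenCV 4.12 (cv2) and the standard library are available. Lean on these libraries where they do the work, as an engineer would, in place of code of your own. Each camera call takes 0.05 s, during which the arm holds its last target. There are 200 camera calls.

TASK

On the turntable, thread the wide wooden tier down the rod until it sits fully home on the deck, then the narrow tier fully home on top of it. Then draw the palette knife out of its slanted sleeve, turn it level with the blade flat, and finish still holding it in the gripper, the middle of the blade over the rod and about a hand's breadth above the rod's top, touching nothing else. Leave the mug, the jar and the canister where they stand.

Things in the scene. Friction and masses are not known exactly. Their poses are not given: they have to be found in the camera images.
- turntable: Low cake turntable, fixed, does not spin: aluminium deck, a disc 180 mm in diameter with its top 30 mm above the worktop, on a smaller foot. A bright steel rod, 14 mm in diameter, stands upright in its centre, 68 mm tall above the deck, its last 7 mm tapering to 6 mm. Origin: underside centre; z up along the rod.
- rod_foot (a point): Point on the rod's axis at the level of the deck's top, where the wide tier's underside must come to rest.
- rod_top (a point): Top of the rod, on its axis, 68 mm above the deck.
- wide_tier: The larger of two brown wooden rings lying flat on the worktop: outside diameter 66 mm, height 30 mm, round hole of 20 mm right through; about 60 g. Origin: centre of its underside, on the hole's axis; z up. Either end may face up.
- narrow_tier: The smaller wooden ring lying flat: outside diameter 46 mm, height 28 mm, round hole of 20 mm right through; about 30 g. Origin: centre of its underside, on the hole's axis; z up. Either end may face up.
- holder: Fixed steel knife holder on a 150 x 90 mm base. Its sleeve, 56 mm wide (44 inside), rises at 40 degrees towards own +x; floor and 19 mm high side walls run 130 mm up the slope from the end stop. The lower 65 mm is roofed, 14 mm above the floor, so the knife must be drawn out up the slope. Upper end about 115 mm above the worktop. Origin: centre of the base's underside; z up.
- sleeve_bottom (a point): Middle of the lower end of the sleeve's floor, at the end stop where the blade's tip rests.
- knife: Palette knife, about 130 g: metal blade 140 long, 30 wide, 3 mm thick, rounded end; black handle 114 long, 22 wide (own y), 18 mm thick (own z). At the start the blade lies loose in the sleeve, tip at the end stop, all the handle sticking out. Origin: where blade meets handle, mid-thickness; x to the handle's end (up the slope at first), y across, z normal to the blade (upward at first).
- knife_grip (a point): Point in the middle of the handle's thickness and width, 45 mm from the blade along the knife; a good place to grip across the 22 mm width. At the start it is about 140 mm above the worktop, the handle's end about 195 mm: pass over or round it on other errands.
- blade_middle (a point): Middle of the blade, 70 mm from the handle (115 mm from knife_grip). The knife's centre of mass lies on the blade, about 25 mm from the handle.
- blade_tip (a point): Rounded tip of the blade, 140 mm from the handle.
- mug: White mug, 80 mm across, 90 mm tall, handle at its side, standing near the work; leave alone. Origin: underside centre.
- jar: Closed glass jar with steel cap, 66 mm across, 110 mm tall; leave alone. Origin: underside centre.
- canister: Plain steel can, 60 mm across, 100 mm tall; leave alone. Origin: underside centre.
There are look-alikes about, which are no part of the job. Leave any green or turquoise look-alike of the wide_tier alone.

How it is judged:
By the outcome, as a careful person would: the job done as asked, in the order asked, and still so for the second after the job is handed in, while the arm keeps its last pose, push and grip.
It also fails if it takes over 72 s, if anything falls off the work surface, if the arm or the gripper's body presses on something with over 40 N, if the wrist force passes 120 N, or if a joint passes its speed limit or range.

## Working session

There is one attempt and no reset: what is moved stays moved. The work goes in short steps, Python scripts to look and compute and a shell command to move; the robot and the scene stay as the last step left them, time stands still between calls to the robot, and variables do not carry over. Pictures are saved under pics/ and viewed, at most 10 in all, crops included, and the job is handed in when it is done.

```bash
mkdir -p pics && ls
cat > h.py <<'E'
import numpy as np, cv2, json
from cell import ctrl
from scipy.spatial.transform import Rotation as Rot
def ray(im, rc):
    K,d,E=np.array(im["intrinsics"],float),np.array(im["dist"],float),np.array(im["extrinsics"],float)
    p=cv2.undistortPoints(np.array([[[rc[1],rc[0]]]],float),K,d)[0,0]
    v=E[:3,:3]@np.array([p[0],-p[1],-1.0]); return E[:3,3],v/np.linalg.norm(v)
def proj(im,P):
    K,d,E=np.array(im["intrinsics"],float),np.array(im["dist"],float),np.array(im["extrinsics"],float)
    c=(np.atleast_2d(P)-E[:3,3])@E[:3,:3]; c=c*[1,-1,-1]
    q=cv2.projectPoints(c.astype(float),np.zeros(3),np.zeros(3),K,d)[0][:,0]; return q[:,::-1]
def onz(im,rc,z):
    o,v=ray(im,rc); return o+v*(z-o[2])/v[2]
def tri(obs):
    A=np.zeros((3,3));b=np.zeros(3);R=[ray(i,r) for i,r in obs]
    for o,v in R:
        M=np.eye(3)-np.outer(v,v);A+=M;b+=M@o
    P=np.linalg.solve(A,b); return P,[float(np.linalg.norm((np.eye(3)-np.outer(v,v))@(P-o))) for o,v in R]
def snap(n,f=None):
    im=ctrl.get_image(n)
    if f: cv2.imwrite(f"pics/{f}.png",im["img"][:,:,::-1])
    return im
def st():
    s=ctrl.read_state(); return s
E
python3 - <<'E'
from h import *
s=st(); print({k:np.round(v,3).tolist() for k,v in s.items()})
names=["rod_foot","rod_top","wide_tier","narrow_tier","sleeve_bottom","knife_grip","blade_tip","knife","mug","jar","canister","holder","turntable"]
for c in ["top","side","wrist"]:
    im=snap(c,c+"0"); print(c,np.round(np.array(im["extrinsics"])[:3,3]))
    for n in names:
        print(n,[(np.round(x["position"],1).tolist(),round(x["confidence"],2)) for x in ctrl.place_of(c,n)[:4]])
E
```

```text
pics
{'clock': 0.0, 'qpos': [-1.231, 0.629, 0.038, 1.518, -0.027, 0.996, -0.02], 'qd': [-0.001, -0.0, 0.001, -0.0, 0.0, -0.001, 0.001], 'tau': [0.0, -56.341, 1.227, -19.344, 0.011, 0.011, -0.0], 'eef_pos': [256.265, 596.604, 194.694], 'tool_rot': [-3.14, -0.0, 2.736], 'force': [-0.413, 0.325, 0.015], 'torque': [0.068, -0.021, -0.01], 'gripper_force': 0.0, 'width': 85.462}
top [ 301.   47. 1099.]
rod_foot [([188.7, 257.2], 0.77)]
rod_top []
wide_tier [([245.2, 162.5], 0.86), ([209.3, 174.3], 0.84), ([232.2, 134.6], 0.79), ([274.3, 142.3], 0.79)]
narrow_tier [([171.5, 170.3], 0.69), ([127.9, 265.1], 0.46)]
sleeve_bottom [([228.9, 335.8], 0.66)]
knife_grip [([177.4, 340.4], 0.74)]
blade_tip [([191.3, 342.2], 0.66), ([129.6, 265.3], 0.52)]
knife [([191.9, 342.0], 0.67), ([246.3, 241.0], 0.65)]
mug [([142.1, 372.6], 0.64), ([170.3, 169.9], 0.41)]
jar [([129.3, 265.9], 0.93)]
canister [([246.2, 238.1], 0.7)]
holder [([215.6, 336.1], 0.76)]
turntable [([191.0, 253.8], 0.59)]
side [-293. -791.  967.]
rod_foot [([211.5, 253.3], 0.6)]
rod_top [([191.9, 254.3], 0.92)]
wide_tier [([191.9, 188.0], 0.67), ([189.1, 152.2], 0.65), ([212.1, 131.6], 0.61)]
narrow_tier [([174.8, 214.5], 0.52)]
sleeve_bottom [([268.1, 292.1], 0.73)]
knife_grip [([209.7, 325.6], 0.7)]
blade_tip []
knife [([224.8, 316.7], 0.98), ([268.6, 293.2], 0.63), ([194.4, 305.7], 0.21)]
mug [([247.3, 381.9], 0.57)]
jar [([193.7, 304.5], 0.76)]
canister [([235.9, 211.4], 0.81)]
holder [([262.5, 301.5], 0.72)]
turntable [([215.2, 254.2], 0.58)]
wrist [181. 630. 374.]
rod_foot []
rod_top []
wide_tier [([282.5, 136.3], 0.74), ([275.6, 199.3], 0.63), ([223.4, 129.7], 0.63), ([331.9, 165.0], 0.49)]
narrow_tier []
sleeve_bottom []
knife_grip []
blade_tip []
knife []
mug []
jar []
canister [([334.9, 26.4], 0.97)]
holder []
turntable []
```

View pics/top0.png

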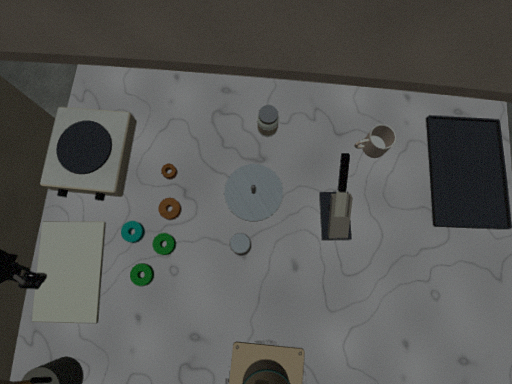

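View pics/side0.png

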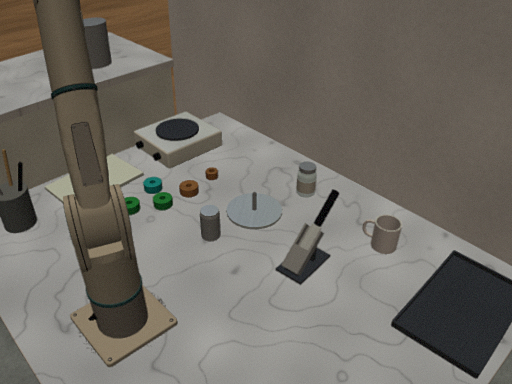

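Top view: brown wide ring at (209,170), brown narrow ring (171,169), and look-alikes: turquoise (232,132), green (244,163), green (274,142). Turntable rod is at about (188,254), the knife handle at (155–190,343), the holder base at (215,336), the jar at (115,268), the canister at (243,240) and the mug at (140,377). The side view agrees: brown wide (188,189), brown narrow (173,212), greens (200,163) and (205,131), turquoise (185,152).

Candidates for wide_tier: brown (209,170), turquoise (232,132), green (244,163), green (274,142), and the small brown one (171,169), which is the narrow tier. I choose the brown large one.

Run:
```python
from h import *
T=snap("top");
g=lambda c,n:ctrl.place_of(c,n)
tt={}
for n in ["wide_tier","narrow_tier","turntable","rod_foot","sleeve_bottom","knife_grip","holder","mug","jar","canister","knife"]:
    tt[n]=[x["position"] for x in g("top",n)]
S=snap("side"); 
ss={n:[x["position"] for x in g("side",n)] for n in list(tt)+["rod_top"]}
def near(l,rc): return min(l,key=lambda p:np.hypot(p[0]-rc[0],p[1]-rc[1])) if l else None
seed={"wide_tier":((209,170),(190,189)),"narrow_tier":((171,169),(174,213)),"turntable":((190,254),(214,254)),"rod_foot":((189,256),(211,254)),"sleeve_bottom":((229,336),(268,292)),"knife_grip":((177,341),(209,325)),"holder":((215,336),(262,301)),"mug":((142,372),(247,381)),"jar":((129,266),(193,304)),"canister":((246,238),(236,211)),"knife":((191,342),(225,317))}
for n,(a,b) in seed.items():
    p,q=near(tt[n],a),near(ss[n],b)
    if p is None or q is None: print(n,p,q);continue
    P,r=tri([(T,p),(S,q)]); print(n,np.round(p),np.round(q),np.round(P,1),np.round(r,1),"top@z0",np.round(onz(T,p,0)[:2],1))
if ss["rod_top"]: print("rod_top@98",onz(S,ss["rod_top"][0],98))
# brown colour segmentation
for c,I,sd,h in [("top",T,(209,170),30),("top",T,(171,169),28),("side",S,(188,189),30),("side",S,(173,212),28)]:
    hsv=cv2.cvtColor(I["img"],cv2.COLOR_RGB2HSV)
    m=((hsv[...,0]<16)&(hsv[...,1]>110)).astype(np.uint8)
    n,l,stt,cen=cv2.connectedComponentsWithStats(m)
    k=min(range(1,n),key=lambda i:np.hypot(cen[i][1]-sd[0],cen[i][0]-sd[1])+ (stt[i][4]<20)*99)
    cnt=max(cv2.findContours((l==k).astype(np.uint8),cv2.RETR_EXTERNAL,cv2.CHAIN_APPROX_NONE)[0],key=len)
    (cx,cy),ax,_=cv2.fitEllipse(cnt)
    print(c,stt[k].tolist(),"centre",round(cy,1),round(cx,1),ax,"@h/2",np.round(onz(I,(cy,cx),h/2),1))
x=T["img"][140:300,100:290,::-1]; cv2.imwrite("pics/crop1.png",cv2.resize(x,None,fx=3.5,fy=3.5,interpolation=cv2.INTER_CUBIC))
```

```text
wide_tier [208. 169.] [192. 189.] [473.1 344.3  -5.1] [0.9 0.9] top@z0 [471.6 343.5]
narrow_tier [174. 172.] [192. 188.] [558.4 390.6 -63.5] [45.4 45.4] top@z0 [581.9 350.8]
turntable [191. 251.] [216. 255.] [552.5  93.6  -7.8] [1.9 1.9] top@z0 [549.2  94.4]
rod_foot [188. 255.] [210. 254.] [551.7  84.7  21.9] [4.8 4.8] top@z0 [561.   82.6]
sleeve_bottom [230. 338.] [268. 291.] [ 446.3 -176.7   20.1] [4.8 4.8] top@z0 [ 453.  -183.9]
knife_grip [179. 343.] [212. 324.] [ 577.1 -161.5  141.3] [2.2 2.2] top@z0 [ 615.7 -190.7]
holder [216. 333.] [264. 302.] [ 496.  -167.1   -5.1] [1.5 1.5] top@z0 [ 493.9 -165.1]
mug [145. 371.] [246. 382.] [ 742.7 -281.6  -12.5] [0.5 0.5] top@z0 [ 738.2 -278.3]
jar [130. 269.] [193. 304.] [755.3  57.3   5.7] [0.3 0.3] top@z0 [757.9  57.1]
canister [246.3, 243.1] None
knife [193. 341.] [225. 318.] [ 547.2 -164.8  112.1] [4.6 4.6] top@z0 [ 570.9 -185.6]
rod_top@98 [ 378.76857116 -233.28066397   98.        ]
top [159, 198, 22, 21, 228] centre 207.9 169.4 (19.258628845214844, 20.71427345275879) @h/2 [469.5 338.9  15. ]
top [162, 164, 15, 15, 98] centre 170.6 168.6 (12.290033340454102, 13.230813026428223) @h/2 [587.4 359.4  14. ]
side [180, 180, 18, 17, 238] centre 188.2 188.5 (16.261455535888672, 18.2135009765625) @h/2 [469.6 337.3  15. ]
side [206, 168, 11, 12, 109] centre 173.3 211.2 (10.886553764343262, 11.792325973510742) @h/2 [587.8 358.3  14. ]
```

View pics/crop1.png

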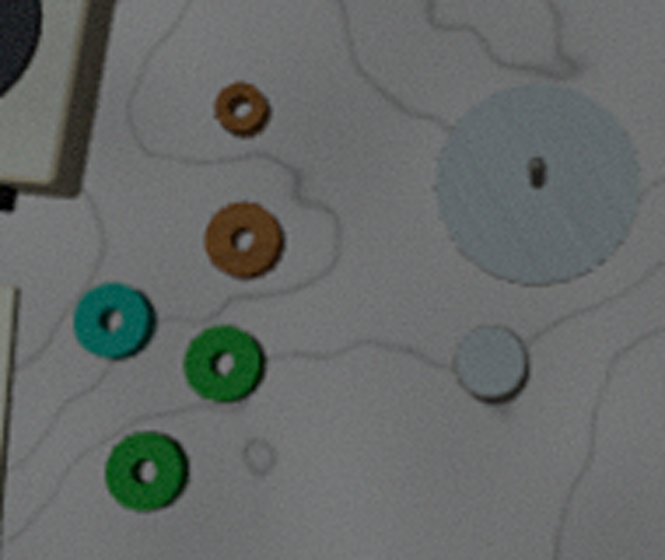

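The crop shows the big brown ring at top pixel (208,170), with the small brown one at (171,169). The other three are turquoise or green, so the choice is confirmed. I turn the tool so the fingers close along world y and go above the wide tier.

```bash
python3 -m crank '[[[0,0,0,-1],[0,0,0,-1],[0,0,0,-1],[0,0,0,-1],[0,0,0,-1],[0,0,0,-0.06]]]' -1
python3 -m crank '[[[-0.71,-0.86,0,0],[-0.71,-0.86,0,0],[-0.71,-0.86,0,0],[-0.71,-0.86,0,0],[-0.71,-0.86,0,0],[-0.71,-0.86,0,0],[-0.71,-0.86,0,0],[-0.71,-0.86,0,0],[-0.71,-0.86,0,0],[-0.71,-0.86,0,0],[-0.71,-0.86,0,0],[-0.71,-0.86,0,0]]]'
python3 - <<'E'
from h import *
W=snap("wrist","w1")
print(st()["eef_pos"],st()["tool_rot"])
print(np.round(np.array(W["extrinsics"]),2).tolist())
hsv=cv2.cvtColor(W["img"],cv2.COLOR_RGB2HSV)
m=((hsv[...,0]<16)&(hsv[...,1]>110)).astype(np.uint8)
n,l,s,c=cv2.connectedComponentsWithStats(m)
for i in range(1,n):
    if s[i][4]>200:
        cnt=max(cv2.findContours((l==i).astype(np.uint8),cv2.RETR_EXTERNAL,cv2.CHAIN_APPROX_NONE)[0],key=len)
        (x,y),ax,_=cv2.fitEllipse(cnt); print(s[i].tolist(),y,x,ax,onz(W,(y,x),15),onz(W,(y,x),28))
E
```

```text
clock: 3.85
eef_pos: [256.7, 597.2, 195.6]
tool_rot: [3.141, -0.0, -3.141]
force: [-0.3, 2.1, -0.4]
width: 85.2
gripper_force: 0.0
clock: 4.85
eef_pos: [470.1, 337.9, 195.8]
tool_rot: [3.141, 0.0, 3.138]
force: [0.1, -0.0, 0.7]
width: 85.6
gripper_force: 0.0
[475.36802598 331.04135998 195.73125179] [-3.13697216  0.00390039  3.13005619]
[[0.0, -0.95, -0.32, 388.14], [1.0, 0.0, -0.0, 338.66], [0.0, -0.32, 0.95, 374.26], [0.0, 0.0, 0.0, 1.0]]
[231, 140, 50, 51, 1844] 165.7974395751953 255.5157012939453 (49.09481430053711, 49.663978576660156) [468.55841783 339.012244    15.        ] [465.64833944 338.99959239  28.        ]
[255, 233, 31, 29, 563] 247.3592529296875 270.1803894042969 (27.228166580200195, 30.832355499267578) [590.97034963 360.15649225  15.        ] [583.63067743 359.37871561  28.        ]
```

View pics/w1.png

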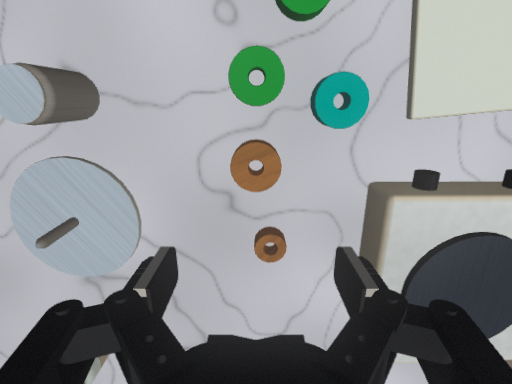

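Wrist view: the brown wide ring is at (166,256), narrow brown at (247,270), turntable disc at (215,75) with its rod tip at (240,43), green at (75,257) and turquoise at (100,340). Three views put the wide tier at (469,338.5), so I descend, grip and lift.

```bash
python3 -m crank '[[[0.04,0.02,0.9,0],[0,0,0.9,0],[0,0,0.9,0],[0,0,0.9,0],[0,0,0.9,0],[0,0,0.9,0],[0,0,0.9,0],[0,0,0.9,0],[0,0,0.59,0],[0,0,0,0],[0,0,0,0]]]'
python3 -m crank '[[[0,0,0,0],[0,0,0,0],[0,0,0,0],[0,0,0,0],[0,0,0,0],[0,0,0,0],[0,0,0,0],[0,0,0,0]]]' 1
python3 -m crank '[[[0,0,-0.8,0],[0,0,-1,0],[0,0,-1,0],[0,0,-1,0],[0,0,-1,0],[0,0,-0.8,0],[0,0,0,0],[0,0,0,0],[0,0,0,0]]]'
python3 - <<'E'
from h import *
W=snap("wrist","w2"); s=st(); print(s["eef_pos"],s["tool_rot"],s["width"])
for n in ["rod_foot","rod_top","turntable","narrow_tier"]:
    print(n,[(np.round(x["position"],1).tolist(),round(x["confidence"],2)) for x in ctrl.place_of("wrist",n)[:4]])
E
```

```text
clock: 5.82
eef_pos: [467.9, 339.3, 0.4]
tool_rot: [-3.141, -0.001, 3.139]
force: [-0.4, 0.1, 0.9]
width: 85.2
gripper_force: 0.0
clock: 6.48
eef_pos: [468.3, 339.5, 0.9]
tool_rot: [3.142, 0.0, 3.14]
force: [0.0, -0.3, 0.1]
width: -0.3
gripper_force: 0.0
clock: 7.23
eef_pos: [467.8, 339.1, 140.3]
tool_rot: [-3.141, -0.001, 3.141]
force: [-0.7, -0.7, 0.1]
width: -0.1
gripper_force: 0.0
[467.52005459 338.89631407 139.73496583] [-3.14022952e+00 -1.81749539e-03  3.14057248e+00] 0.0847420639991685
rod_foot [([241.9, 46.0], 0.71), ([97.9, 45.4], 0.23)]
rod_top []
turntable [([235.2, 60.1], 0.87)]
narrow_tier [([262.1, 270.8], 0.43)]
```

View pics/w2.png

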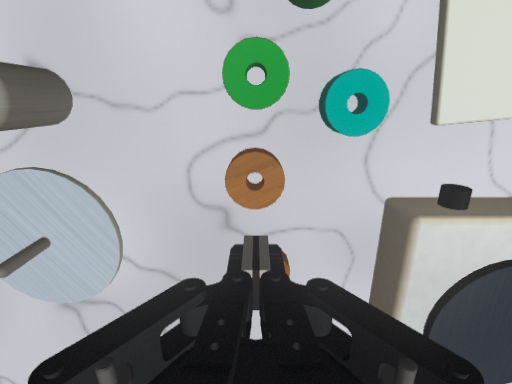

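The wrist view shows the fingers shut on nothing, with the wide ring still on the worktop at (178,255). I measure again to find out why.

```bash
python3 - <<'E'
from h import *
ims={c:snap(c) for c in ["top","side","wrist"]}
s=st(); print(s["eef_pos"])
for c,I in ims.items(): print(c,"tcp proj",proj(I,np.array(s["eef_pos"])).round(1).tolist())
res={}
for c,I in ims.items():
    hsv=cv2.cvtColor(I["img"],cv2.COLOR_RGB2HSV)
    m=((hsv[...,0]<16)&(hsv[...,1]>110)).astype(np.uint8)
    n,l,t,cc=cv2.connectedComponentsWithStats(m)
    for i in range(1,n):
        if t[i][4]>60:
            cnt=max(cv2.findContours((l==i).astype(np.uint8),cv2.RETR_EXTERNAL,cv2.CHAIN_APPROX_NONE)[0],key=len)
            (x,y),ax,_=cv2.fitEllipse(cnt); P=onz(I,(y,x),15)
            if abs(P[0]-470)<80 and abs(P[1]-340)<80: print(c,t[i].tolist(),round(y,1),round(x,1),np.round(P,1)); 
            if np.hypot(P[0]-470,P[1]-340)<60: res[c]=(I,(y,x))
            # dominant size in mm
for a in [("top","side"),("top","wrist"),("side","wrist")]:
    if all(k in res for k in a): P,r=tri([res[k] for k in a]); print(a,P.round(1),np.round(r,1))
E
python3 - <<'E'
import cv2
a=cv2.imread('pics/w1.png'); print(a[140:195,255].tolist()[::6])
E
```

```text
[468.11350211 339.39258169 140.36665605]
top tcp proj [[200.2, 158.1]]
side tcp proj [[157.2, 185.2]]
wrist tcp proj [[224.2, 254.5]]
top [159, 197, 22, 22, 235] 207.8 169.0 [469.4 340.   15. ]
side [180, 180, 18, 17, 241] 188.1 188.6 [470.  337.7  15. ]
wrist [225, 149, 59, 59, 2544] 178.9 254.3 [469.  338.8  15. ]
('top', 'side') [470.3 339.8  13.7] [0.9 0.9]
('top', 'wrist') [468.5 339.   18.1] [0.4 0.4]
('side', 'wrist') [469.8 338.6  14.3] [0.7 0.7]
[[46, 61, 84], [62, 99, 139], [61, 97, 139], [58, 92, 132], [189, 184, 184], [146, 145, 147], [59, 97, 138], [58, 100, 142], [63, 102, 147], [188, 181, 181]]
```

Run:
```python
from h import *
W=snap("wrist");S=snap("side");T=snap("top");s=st();p=np.array(s["eef_pos"])
for dz in (0,10,20,30,40,60): print(dz,proj(W,p+[-11,0,dz]).round(1).tolist(),proj(W,p+[0,0,dz]).round(1).tolist(),proj(S,p+[0,0,dz]).round(1).tolist(),proj(T,p+[0,0,dz]).round(1).tolist())
def crop(I,r,c,h,f):
    x=I["img"][r-h:r+h,c-h:c+h,::-1].copy(); x=cv2.resize(x,None,fx=f,fy=f,interpolation=cv2.INTER_CUBIC)
    q=proj(I,p)[0]; cv2.circle(x,(int((q[1]-c+h)*f),int((q[0]-r+h)*f)),4,(0,0,255),1); return cv2.resize(x,(390,390))
cv2.imwrite("pics/tip.png",np.hstack([crop(S,157,185,40,5),crop(W,224,254,50,4)]))
```

```text
0 [[209.9, 254.6]] [[224.4, 254.6]] [[157.1, 185.2]] [[200.1, 158.0]]
10 [[215.5, 254.6]] [[230.6, 254.6]] [[154.5, 185.0]] [[199.4, 157.0]]
20 [[221.8, 254.5]] [[237.5, 254.6]] [[151.9, 184.8]] [[198.6, 156.0]]
30 [[228.7, 254.5]] [[245.2, 254.5]] [[149.3, 184.6]] [[197.8, 154.9]]
40 [[236.5, 254.4]] [[253.8, 254.5]] [[146.7, 184.3]] [[197.1, 153.9]]
60 [[255.4, 254.3]] [[274.6, 254.4]] [[141.3, 183.9]] [[195.5, 151.7]]
```

View pics/tip.png

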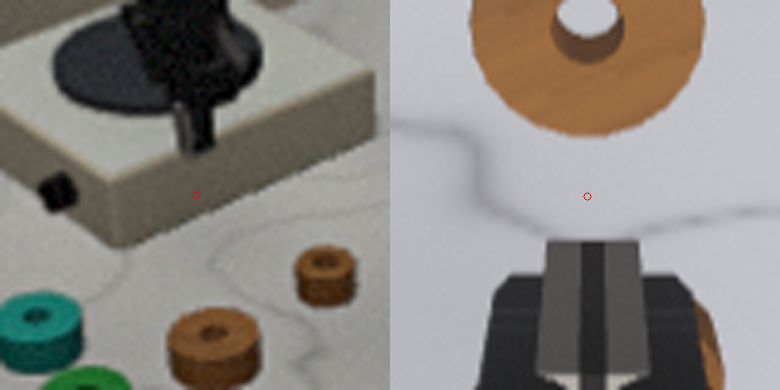

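The side crop shows the real finger tips about 35 mm above the reported TCP (red circle), and the wrist crop agrees at about 37 mm. So the reported TCP lies about 36 mm beyond the tips and the fingers closed above the ring. I go 37 mm lower.

```bash
python3 -m crank '[[[-0.05,0,0,0],[0,0,0,0],[0,0,0,0],[0,0,0,0],[0,0,0.8,0],[0,0,1,0],[0,0,1,0],[0,0,1,0],[0,0,1,0],[0,0,1,0],[0,0,0.8,0],[0,0,0.4,0]]]' -1
python3 -m crank '[[[0,0,0,0],[0,0,0,0],[0,0,0,0],[0,0,0,0],[0,0,0,0],[0,0,0,0],[0,0,0,0],[0,0,0,0]]]' 1
```

```text
clock: 8.78
eef_pos: [468.2, 338.6, -36.6]
tool_rot: [-3.139, -0.003, 3.141]
force: [-0.8, 0.7, 0.2]
width: 85.2
gripper_force: 0.0
clock: 9.45
eef_pos: [469.9, 339.8, -33.6]
tool_rot: [3.141, 0.001, 3.141]
force: [0.6, 0.2, 2.8]
width: 64.2
gripper_force: 66.1
```

```bash
python3 -m crank '[[[0,0,-0.6,0],[0,0,-1,0],[0,0,-1,0],[0,0,-1,0],[0,0,-1,0],[0,0,-0.8,0],[0,0,-0.4,0],[0,0,0,0],[0,0,0,0],[0,0,0,0]]]'
python3 - <<'E'
from h import *
W=snap("wrist","w3"); s=st(); print(s["eef_pos"],s["tool_rot"],s["width"])
for n in ["rod_foot","rod_top","turntable"]:
    print(n,[(np.round(x["position"],1).tolist(),round(x["confidence"],2)) for x in ctrl.place_of("wrist",n)[:2]])
T=snap("top"); t=[(x["position"],x["confidence"]) for x in ctrl.trace("top","turntable")]; m=ctrl.trace("top","turntable")
for x in m[:2]:
    k=x["mask"].astype(np.uint8); c=max(cv2.findContours(k,cv2.RETR_EXTERNAL,cv2.CHAIN_APPROX_NONE)[0],key=len); e=cv2.fitEllipse(c); print("top disc",e,x["confidence"],onz(T,(e[0][1],e[0][0]),28))
m=ctrl.place_of("top","rod_top")+ctrl.place_of("top","rod_foot"); print([x["position"] for x in m],[onz(T,x["position"],30).round(1) for x in m])
S=snap("side")
for n,z in [("rod_foot",30),("rod_top",98)]: print(n,[(np.round(x["position"],1),onz(S,x["position"],z).round(1)) for x in ctrl.place_of("side",n)[:2]])
for x in ctrl.trace("side","turntable")[:1]:
    k=x["mask"].astype(np.uint8); c=max(cv2.findContours(k,cv2.RETR_EXTERNAL,cv2.CHAIN_APPROX_NONE)[0],key=len); e=cv2.fitEllipse(c); print("side disc",e,onz(S,(e[0][1],e[0][0]),28))
E
```

```text
clock: 10.28
eef_pos: [468.7, 338.8, 109.5]
tool_rot: [-3.14, -0.002, 3.141]
force: [-0.7, 0.8, 0.1]
width: 64.3
gripper_force: 66.1
[468.60405747 338.73749425 109.26912208] [-3.13978387e+00 -2.35144608e-03  3.14055138e+00] 64.08998287892177
rod_foot [([256.0, 25.6], 0.75)]
rod_top []
turntable []
top disc ((252.87869262695312, 192.3400421142578), (56.53290557861328, 57.550498962402344), 71.31837463378906) 0.67 [539.48518236  87.69159337  28.        ]
[[185.2, 255.6], [178.4, 341.1], [191.6, 254.1]] [array([562.1,  81.5,  30. ]), array([ 608.5, -178.5,   30. ]), array([541.7,  84.1,  30. ])]
rod_foot []
rod_top [(array([191.2, 253.8]), array([544.2,  87.5,  98. ]))]
side disc ((253.84268188476562, 210.58091735839844), (35.33329772949219, 55.139591217041016), 90.81346130371094) [538.65828234  80.43320181  28.        ]
```

```bash
python3 -m crank '[[[-0.25,-0.5,0,0],[-0.25,-0.9,0,0],[-0.25,-1,0,0],[-0.25,-1,0,0],[-0.25,-1,0,0],[-0.25,-1,0,0],[-0.25,-1,0,0],[-0.25,-1,0,0],[-0.25,-1,0,0],[-0.25,-0.9,0,0],[-0.25,-0.5,0,0],[-0.15,-0.3,0,0]]]'
python3 -m crank '[[[0,0,0,0],[0,0,0,0],[0,0,0,0]]]'
python3 - <<'E'
from h import *
W=snap("wrist","w4"); s=st(); print(s["eef_pos"],s["tool_rot"],s["width"])
for n in ["rod_foot","rod_top","turntable"]:
    print(n,[(np.round(x["position"],1).tolist(),round(x["confidence"],2)) for x in ctrl.place_of("wrist",n)[:2]])
E
```

```text
clock: 11.93
eef_pos: [542.6, 82.8, 110.9]
tool_rot: [-3.14, 0.001, 3.136]
force: [-0.8, 0.2, -0.8]
width: 64.0
gripper_force: 66.1
clock: 12.18
eef_pos: [541.3, 88.3, 110.8]
tool_rot: [3.141, -0.0, -3.141]
force: [0.1, 0.6, -0.9]
width: 64.2
gripper_force: 66.1
[541.24522515  88.54267529 110.80846549] [ 3.14072234e+00 -4.92804103e-04 -3.14036654e+00] 64.21833310619806
rod_foot [([190.4, 253.5], 0.55)]
rod_top []
turntable [([185.0, 254.7], 0.69)]
```

View pics/w4.png

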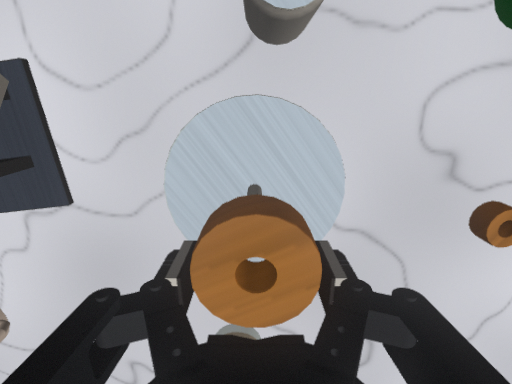

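The wrist view shows the held wide ring at (267,256), level, with the deck behind it (columns 164–345, top edge at row 95) and the rod foot just showing at (190,254). I fit the disc and the ring to get the remaining offset.

```bash
cat > disc.py <<'E'
from h import *
from scipy.optimize import least_squares
def fitdisc(I,rows,x0=(541,86),z=30,R=90):
    hsv=cv2.cvtColor(cv2.GaussianBlur(I["img"],(5,5),0),cv2.COLOR_RGB2HSV)
    m=((hsv[...,0]>90)&(hsv[...,0]<115)&(hsv[...,1]>25)&(hsv[...,1]<90)&(hsv[...,2]>110)).astype(np.uint8)
    n,l,t,c=cv2.connectedComponentsWithStats(m)
    q=proj(I,[[x0[0]-40,x0[1],z]])[0]; k=l[int(q[0]),int(q[1])]
    if k==0: print("no seed",hsv[int(q[0]),int(q[1])]); return
    cnt=max(cv2.findContours((l==k).astype(np.uint8),cv2.RETR_EXTERNAL,cv2.CHAIN_APPROX_NONE)[0],key=len)[:,0]
    P=np.array([onz(I,(r,c),z)[:2] for c,r in cnt if rows[0]<r<rows[1]])
    f=least_squares(lambda v:np.hypot(P[:,0]-v[0],P[:,1]-v[1])-R,x0,loss="soft_l1",f_scale=1)
    d=np.abs(f.fun); 
    f2=least_squares(lambda v:np.hypot(P[:,0]-v[0],P[:,1]-v[1])-v[2],[*f.x,R],loss="soft_l1",f_scale=1)
    return f.x.round(1),np.median(d).round(2),len(P),f2.x.round(1)
E
python3 - <<'E'
from disc import *
W=snap("wrist"); s=st(); print(s["eef_pos"]); print("deck wrist",fitdisc(W,(60,205)))
T=snap("top");print("deck top",fitdisc(T,(150,230)))
# rod foot sliver in wrist
g=cv2.cvtColor(W["img"],cv2.COLOR_RGB2GRAY)
for r in (186,189,192): 
    c=np.where(g[r,240:270]<g[r,225:235].mean()-30)[0]+240; print(r,c.min() if len(c) else 0,c.max() if len(c) else 0)
print("axis proj foot/top",proj(W,[[541,87,30],[541,87,98]]).round(1).tolist())
hsv=cv2.cvtColor(W["img"],cv2.COLOR_RGB2HSV); m=((hsv[...,0]<16)&(hsv[...,1]>110)&(hsv[...,2]>115)).astype(np.uint8)
n,l,t,c=cv2.connectedComponentsWithStats(m); k=1+np.argmax(t[1:,4]); print(t[k])
cnt=max(cv2.findContours((l==k).astype(np.uint8),cv2.RETR_EXTERNAL,cv2.CHAIN_APPROX_NONE)[0],key=len)[:,0]
def f(v): 
    P=np.array([onz(W,(r,c),v[2])[:2] for c,r in cnt[::3]]); return np.hypot(P[:,0]-v[0],P[:,1]-v[1])-33
q=least_squares(f,[541,87,175],loss="soft_l1"); print("ring top centre",q.x.round(1),np.abs(q.fun).mean())
E
```

```text
[541.5181752   87.90378342 110.86244245]
deck wrist (array([544.9,  88.1]), np.float64(1.38), 379, array([516.2,  88. ,  67.6]))
no seed [20 70 98]
deck top None
186 249 259
189 248 261
192 247 261
axis proj foot/top [[189.2, 253.4], [216.3, 252.9]]
[  190   214   132   113 10450]
ring top centre [542.2  88.9 170.6] 0.16904051760828348
```

```bash
cat > disc2.py <<'E'
from disc import *
def arc(I,x0,angs,z=30,R=90):
    lab=cv2.GaussianBlur(cv2.cvtColor(I["img"],cv2.COLOR_RGB2LAB),(3,3),0).astype(float)
    rr=np.arange(R-18,R+18,0.5); pts=[]
    for a in angs:
        P=np.c_[x0[0]+rr*np.cos(a),x0[1]+rr*np.sin(a),np.full(len(rr),z)]
        q=proj(I,P); v=np.array([cv2.remap(lab[...,k].astype(np.float32),q[:,1].astype(np.float32)[None],q[:,0].astype(np.float32)[None],cv2.INTER_LINEAR)[0] for k in range(3)])
        g=np.abs(v[:,10:]-v[:,:-10]).sum(0)   # 5 mm step
        pts.append(P[np.argmax(g)+5,:2])
    P=np.array(pts)
    f=least_squares(lambda v:np.hypot(P[:,0]-v[0],P[:,1]-v[1])-R,x0,loss="soft_l1",f_scale=1)
    f2=least_squares(lambda v:np.hypot(P[:,0]-v[0],P[:,1]-v[1])-v[2],[*x0,R],loss="soft_l1",f_scale=1)
    return f.x.round(1),round(float(np.median(np.abs(f.fun))),2),f2.x.round(1)
E
python3 - <<'E'
from disc2 import *
W=snap("wrist"); s=st(); print(s["eef_pos"],np.array(W["extrinsics"])[:3,3])
print("wrist",arc(W,(542,88),np.radians(np.arange(95,266,3))))
T=cv2.cvtColor(cv2.imread("pics/top0.png"),cv2.COLOR_BGR2RGB); I=snap("top"); I["img"]=T
print("top0",arc(I,(542,87),np.radians(np.arange(0,360,4))))
S=snap("side"); S["img"]=cv2.cvtColor(cv2.imread("pics/side0.png"),cv2.COLOR_BGR2RGB)
print("side0",arc(S,(542,87),np.radians(np.arange(0,360,4))))
for x in (537,541,545): print(x,proj(W,[[x-7,88,30],[x,88,30]]).round(1).tolist())
print(cv2.cvtColor(W["img"],cv2.COLOR_RGB2GRAY)[174:200,250:258:3].tolist())
E
```

```text
[541.64137537  87.52756244 110.82457238] [459.65771106  88.15173702 289.36688495]
wrist (array([540.9,  87.3]), 0.55, array([538.8,  87.5,  88.3]))
top0 (array([540.2,  86.6]), 1.17, array([540.4,  86.6,  90.9]))
side0 (array([542.1,  83.5]), 2.58, array([540.4,  81.8,  92.4]))
537 [[178.3, 254.9], [185.2, 254.9]]
541 [[182.2, 254.9], [189.0, 254.9]]
545 [[186.1, 254.9], [192.9, 254.9]]
[[178, 183, 185], [178, 182, 184], [179, 181, 184], [180, 179, 185], [183, 177, 182], [184, 177, 182], [183, 180, 180], [182, 181, 177], [184, 183, 178], [186, 164, 157], [188, 112, 110], [158, 81, 79], [94, 81, 79], [80, 83, 80], [78, 80, 79], [79, 81, 80], [80, 81, 80], [80, 82, 79], [80, 82, 81], [81, 80, 78], [77, 76, 73], [71, 71, 67], [66, 67, 67], [66, 65, 66], [67, 70, 68], [68, 70, 67]]
```

```bash
python3 -m crank '[[[0,-0.05,0.4,0],[0,0,0.5,0],[0,0,0.5,0],[0,0,0.4,0],[0,0,0.3,0],[0,0,0.3,0],[0,0,0,0],[0,0,0,0]]]'
python3 -m crank '[[[0,0,0.4,0],[0,0,0.4,0],[0,0,0.4,0],[0,0,0.4,0],[0,0,0.2,0],[0,0,0,0],[0,0,0,0]]]'
```

```text
clock: 13.3
eef_pos: [541.6, 85.7, 50.5]
tool_rot: [-3.141, -0.001, 3.141]
force: [-0.1, -0.9, 0.2]
width: 64.2
gripper_force: 66.1
clock: 13.88
eef_pos: [541.4, 85.7, 5.3]
tool_rot: [-3.141, -0.001, 3.141]
force: [-0.1, -0.8, -0.3]
width: 64.2
gripper_force: 66.1
```

```bash
python3 -m crank '[[[0,0,0.12,0],[0,0,0.12,0],[0,0,0,0]]]' | sed -n 2,4p
python3 -m crank '[[[0,0,0.08,0],[0,0,0,0]]]'| sed -n 2,4p
python3 -m crank '[[[0,0,0.08,0],[0,0,0,0]]]'| sed -n 2,4p
```

```text
eef_pos: [541.6, 85.7, -0.4]
tool_rot: [-3.142, -0.0, 3.141]
force: [0.3, -0.3, -0.5]
eef_pos: [541.7, 85.7, -2.3]
tool_rot: [-3.142, -0.0, 3.141]
force: [1.0, 0.3, -0.1]
eef_pos: [542.1, 85.8, -3.7]
tool_rot: [3.142, 0.001, 3.141]
force: [-0.7, -0.1, 3.3]
```

```bash
python3 -m crank '[[[0,0,0.06,0],[0,0,0,0]]]' | sed -n 2,4p
python3 -m crank '[[[0,0,0,0],[0,0,0,0],[0,0,0,0],[0,0,0,0]]]' -1
python3 -m crank '[[[0,0,-0.5,0],[0,0,-1,0],[0,0,-1,0],[0,0,-1,0],[0,0,-0.6,0],[0,0,0,0],[0,0,0,0]]]'
python3 - <<'E'
from h import *
W=snap("wrist","w5"); s=st(); print(s["eef_pos"])
hsv=cv2.cvtColor(W["img"],cv2.COLOR_RGB2HSV); m=((hsv[...,0]<16)&(hsv[...,1]>110)).astype(np.uint8)
n,l,t,c=cv2.connectedComponentsWithStats(m); print([(t[i].tolist(),c[i].round(1).tolist()) for i in range(1,n) if t[i][4]>150])
print([proj(W,[[541.5+a,87.4+b,60]]).round(1).tolist()[0] for a,b in ((-33,0),(0,33),(0,-33),(33,0))])
E
```

```text
eef_pos: [542.1, 85.7, -3.8]
tool_rot: [-3.141, 0.001, 3.141]
force: [-4.1, -0.1, 17.3]
clock: 14.97
eef_pos: [541.7, 85.7, -5.9]
tool_rot: [-3.142, -0.0, 3.141]
force: [-0.2, -0.2, -0.1]
width: 85.3
gripper_force: 0.0
clock: 15.55
eef_pos: [542.3, 85.8, 97.3]
tool_rot: [3.141, 0.001, 3.14]
force: [-0.6, -0.8, -0.2]
width: 85.8
gripper_force: 0.0
[541.38548346  85.5843177   96.40166156]
[([217, 159, 78, 79, 4053], [255.6, 197.3]), ([481, 205, 31, 47, 1031], [499.3, 226.2])]
[[165.7, 256.5], [204.3, 295.9], [204.4, 217.0], [239.6, 256.5]]
```

View pics/w5.png

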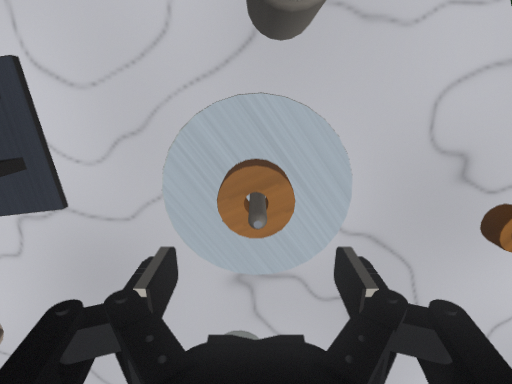

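The wrist view shows the wide tier at (198,256) on the rod. Its rim spans columns 217–295, which matches a 66 mm circle at z=60, so it is fully home. Next is the narrow tier.

```bash
python3 -m crank '[[[-0.15,0.5,0,0],[-0.15,0.9,0,0],[-0.15,1,0,0],[-0.15,1,0,0],[-0.15,1,0,0],[-0.15,1,0,0],[-0.15,1,0,0],[-0.15,1,0,0],[-0.15,1,0,0],[-0.15,1,0,0],[-0.15,0.9,0,0],[-0.15,0.6,0,0]]]' | sed -n 1,2p
python3 -m crank '[[[0,0,0,0],[0,0,0,0],[0,0,0,0]]]'| sed -n 1,3p
python3 - <<'E'
from disc2 import *
W=snap("wrist"); s=st(); print(s["eef_pos"])
hsv=cv2.cvtColor(W["img"],cv2.COLOR_RGB2HSV); m=((hsv[...,0]<16)&(hsv[...,1]>110)).astype(np.uint8)
n,l,t,c=cv2.connectedComponentsWithStats(m)
for i in range(1,n):
    if t[i][4]<300: continue
    cnt=max(cv2.findContours((l==i).astype(np.uint8),cv2.RETR_EXTERNAL,cv2.CHAIN_APPROX_NONE)[0],key=len)[:,0]
    h=cv2.fitEllipse(cnt[:,None]); print(t[i].tolist(),h[0],onz(W,h[0][::-1],14).round(1))
# top face only (brighter)
m=((hsv[...,0]<16)&(hsv[...,1]>110)&(hsv[...,2]>115)).astype(np.uint8)
n,l,t,c=cv2.connectedComponentsWithStats(m); k=1+np.argmax(t[1:,4]); print(t[k].tolist())
cnt=max(cv2.findContours((l==k).astype(np.uint8),cv2.RETR_EXTERNAL,cv2.CHAIN_APPROX_NONE)[0],key=len)[:,0]
f=lambda v:(lambda P:np.hypot(P[:,0]-v[0],P[:,1]-v[1])-23)(np.array([onz(W,(r,c),v[2])[:2] for c,r in cnt]))
for z in (None,28):
    q=least_squares(f if z is None else (lambda v:f([v[0],v[1],z])),[588,359,28] if z is None else [588,359],loss="soft_l1"); print(q.x.round(1),np.abs(q.fun).mean().round(2))
E
```

```text
clock: 16.6
eef_pos: [585.1, 362.7, 94.9]
clock: 16.85
eef_pos: [586.4, 356.9, 95.5]
tool_rot: [-3.139, -0.002, 3.14]
[586.78245703 356.3681006   95.90581122]
[234, 168, 47, 47, 1403] (257.27825927734375, 191.6136474609375) [588.5 359.3  14. ]
[234, 171, 47, 44, 1268]
[590.6 359.2  11.9] 0.25
[585.5 359.2] 1.41
```

```bash
python3 -m crank '[[[-0.05,0.08,0.6,0],[0,0,1,0],[0,0,1,0],[0,0,1,0],[0,0,1,0],[0,0,0.6,0],[0,0,0,0],[0,0,0,0]]]' | sed -n 2,4p
python3 -m crank '[[[0,0,0,0],[0,0,0,0],[0,0,0,0],[0,0,0,0],[0,0,0,0],[0,0,0,0],[0,0,0,0],[0,0,0,0]]]' 1
python3 -m crank '[[[0,0,-0.6,0],[0,0,-1,0],[0,0,-1,0],[0,0,-1,0],[0,0,-1,0],[0,0,-0.8,0],[0,0,-0.4,0],[0,0,0,0],[0,0,0,0]]]'
```

```text
eef_pos: [587.9, 359.3, -34.0]
tool_rot: [-3.14, -0.001, 3.14]
force: [0.4, 0.0, -0.1]
clock: 18.23
eef_pos: [589.6, 360.9, -31.3]
tool_rot: [3.14, 0.003, 3.14]
force: [-0.2, -0.3, 6.2]
width: 43.4
gripper_force: 62.3
clock: 18.98
eef_pos: [588.2, 360.1, 112.1]
tool_rot: [3.141, 0.0, 3.141]
force: [-0.2, 0.3, 0.3]
width: 43.5
gripper_force: 61.4
```

```bash
python3 -m crank '[[[0.15,-0.5,0,0],[0.15,-0.9,0,0],[0.16,-1,0,0],[0.16,-1,0,0],[0.16,-1,0,0],[0.16,-1,0,0],[0.16,-1,0,0],[0.16,-1,0,0],[0.16,-1,0,0],[0.16,-1,0,0],[0.15,-0.9,0,0],[0.13,-0.63,0,0]]]' | sed -n 1,2p
python3 -m crank '[[[0,0,0,0],[0,0,0,0],[0,0,0,0],[0,0,0,0]]]'| sed -n 1,3p
python3 - <<'E'
from disc2 import *
W=snap("wrist","w6"); s=st(); print(s["eef_pos"])
print(proj(W,[[541.5,87.4,98],[541.5,87.4,60],[508.5,87.4,60],[534.5,87.4,60]]).round(1).tolist())
hsv=cv2.cvtColor(W["img"],cv2.COLOR_RGB2HSV); m=((hsv[...,0]<16)&(hsv[...,1]>110)&(hsv[...,2]>115)).astype(np.uint8)
n,l,t,c=cv2.connectedComponentsWithStats(m); print([t[i].tolist() for i in range(1,n) if t[i][4]>200])
k=1+np.argmax(t[1:,4])
cnt=max(cv2.findContours((l==k).astype(np.uint8),cv2.RETR_EXTERNAL,cv2.CHAIN_APPROX_NONE)[0],key=len)[:,0]
f=lambda v:(lambda P:np.hypot(P[:,0]-v[0],P[:,1]-v[1])-23)(np.array([onz(W,(r,c),v[2])[:2] for c,r in cnt]))
q=least_squares(f,[541,87,173],loss="soft_l1"); print("ring",q.x.round(1),np.abs(q.fun).mean().round(2))
cv2.imwrite("pics/w6c.png",cv2.resize(W["img"][130:350,150:360,::-1],None,fx=2.5,fy=2.5,interpolation=cv2.INTER_CUBIC))
E
```

```text
clock: 19.98
eef_pos: [539.5, 83.7, 110.1]
clock: 20.32
eef_pos: [541.4, 88.8, 111.3]
tool_rot: [3.141, -0.001, -3.14]
[541.44074971  88.666108   111.44979975]
[[216.7, 252.6], [199.8, 252.9], [163.1, 252.9], [192.3, 252.9]]
[[216, 163, 73, 58, 2583], [212, 227, 87, 77, 4092]]
ring [542.   89.5 164.2] 0.21
```

View pics/w6c.png

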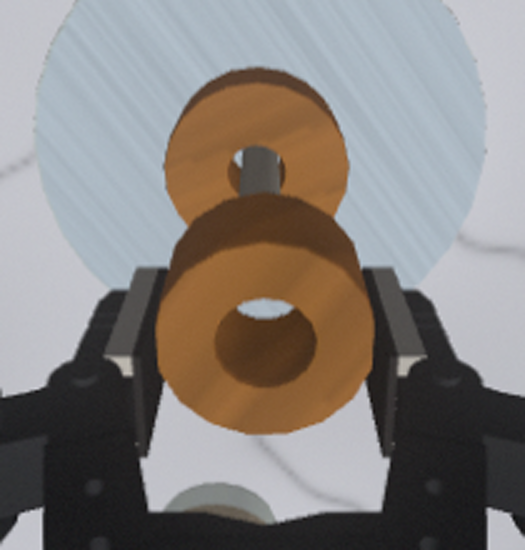

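```bash
python3 -m crank '[[[0,-0.04,0.4,0],[0,0,0.5,0],[0,0,0.5,0],[0,0,0.4,0],[0,0,0.4,0],[0,0,0,0],[0,0,0,0]]]'
python3 -m crank '[[[0,0,0.3,0],[0,0,0.3,0],[0,0,0.2,0],[0,0,0,0],[0,0,0,0]]]' | sed -n 2,4p
```

```text
clock: 20.95
eef_pos: [542.0, 86.5, 56.3]
tool_rot: [3.141, 0.0, 3.141]
force: [1.9, 1.2, -1.3]
width: 43.6
gripper_force: 61.5
eef_pos: [542.3, 86.2, 36.6]
tool_rot: [3.141, 0.001, 3.141]
force: [4.0, 0.4, -2.3]
```

```bash
python3 -m crank '[[[-0.05,0,0.12,0],[0,0,0.1,0],[0,0,0,0]]]' | sed -n 2,4p
python3 -m crank '[[[0,0,0.08,0],[0,0,0,0]]]'| sed -n 2,4p
python3 -m crank '[[[0,0,0.08,0],[0,0,0,0]]]'| sed -n 2,4p
```

```text
eef_pos: [542.4, 85.7, 31.0]
tool_rot: [-3.141, -0.001, 3.14]
force: [1.2, 0.5, -2.0]
eef_pos: [542.4, 85.8, 29.1]
tool_rot: [-3.141, -0.001, 3.141]
force: [1.3, 0.1, -1.5]
eef_pos: [542.4, 85.8, 28.6]
tool_rot: [-3.141, -0.0, 3.14]
force: [-2.5, -0.6, 12.8]
```

```bash
python3 -m crank '[[[0,0,0,0],[0,0,0,0],[0,0,0,0],[0,0,0,0],[0,0,-0.5,0],[0,0,-1,0],[0,0,-1,0],[0,0,-1,0],[0,0,-1,0],[0,0,-1,0],[0,0,-0.5,0],[0,0,0,0]]]' -1 | sed -n 1,3p
python3 - <<'E'
from h import *
W=snap("wrist","w7"); s=st(); print(s["eef_pos"])
hsv=cv2.cvtColor(W["img"],cv2.COLOR_RGB2HSV); m=((hsv[...,0]<16)&(hsv[...,1]>110)&(hsv[...,2]>100)).astype(np.uint8)
n,l,t,c=cv2.connectedComponentsWithStats(m); print([t[i].tolist() for i in range(1,n) if t[i][4]>200])
for z,R in ((88,23),(60,33)):
  print(z,[proj(W,[[541.8+a,87.4+b,z]]).round(1).tolist()[0] for a,b in ((-R,0),(0,R),(0,-R),(R,0))])
cv2.imwrite("pics/w7c.png",cv2.resize(W["img"][100:280,150:360,::-1],None,fx=2.5,fy=2.5))
E
python3 -m crank '[[[0,-0.5,0,0],[0,-0.9,0,0],[0,-1,0,0],[0,-1,0,0],[0,-1,0,0],[0,-1,0,0],[0,-1,0,0],[0,-1,0,0],[0,-1,0,0],[0,-0.8,0,0],[0,-0.5,0,0],[0,0,0,0]]]' | sed -n 1,3p
python3 -m crank '[[[0,0,0,0],[0,0,0,0]]]' | sed -n 1,3p
python3 - <<'E'
from h import *
W=snap("wrist","w8"); s=st(); print(s["eef_pos"])
for n in ["knife_grip","knife","sleeve_bottom","holder"]:
    for x in ctrl.place_of("wrist",n)[:2]: print(n,np.round(x["position"],1),round(x["confidence"],2),onz(W,x["position"],{"knife_grip":140,"knife":111,"sleeve_bottom":20,"holder":0}[n]).round(1))
E
```

```text
clock: 22.95
eef_pos: [544.8, 86.3, 180.2]
tool_rot: [3.141, 0.005, 3.14]
[543.55811641  86.04274299 178.38452898]
[[227, 146, 57, 56, 2050]]
88 [[160.9, 255.5], [183.0, 278.1], [183.1, 233.1], [204.1, 255.6]]
60 [[146.4, 255.5], [175.9, 285.0], [176.0, 226.0], [203.6, 255.5]]
clock: 24.0
eef_pos: [540.8, -160.9, 175.8]
tool_rot: [-3.14, -0.003, 3.135]
clock: 24.17
eef_pos: [542.3, -154.7, 176.7]
tool_rot: [3.14, -0.001, -3.141]
[ 542.47248248 -154.48410357  176.95147354]
knife_grip [248.4 249.7] 0.79 [ 582.7 -159.   140. ]
knife [201.1 245.1] 0.66 [ 548.8 -163.6  111. ]
sleeve_bottom [ 81.1 236.7] 0.9 [ 437.1 -174.8   20. ]
sleeve_bottom [203.9 243.9] 0.21 [ 585.5 -168.5   20. ]
holder [132.5 244.3] 0.72 [ 496.5 -167.6    0. ]
```

View pics/w8.png

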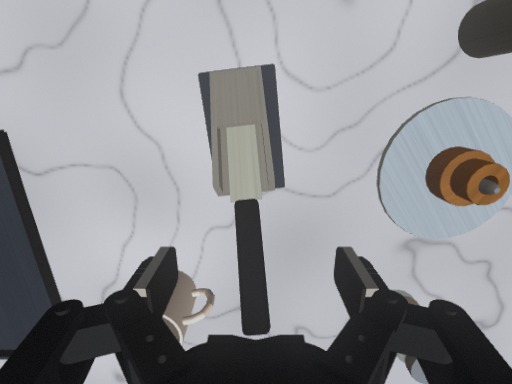

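The wrist view shows the stack on the turntable with the rod tip at (187,490). The knife handle runs from (200,247) to (332,256), with the sleeve above it and the mug at (300,185). I measure the knife.

Run:
```python
from h import *
from scipy.optimize import least_squares
I={c:snap(c) for c in ["top","side","wrist"]}
O={}
for n in ["knife_grip","knife","sleeve_bottom"]:
    O[n]={}
    for c in I:
        x=ctrl.place_of(c,n)
        if x: O[n][c]=x[0]["position"]
    print(n,{k:np.round(v,1).tolist() for k,v in O[n].items()})
    if len(O[n])>1: P,r=tri([(I[c],O[n][c]) for c in O[n]]); print(P.round(1),np.round(r,1))
# handle mask line in wrist
W=I["wrist"];g=cv2.cvtColor(W["img"],cv2.COLOR_RGB2GRAY)
L=[]
for r in range(206,328,6):
    c=np.where(g[r,225:285]<70)[0]+225; L.append((r,(c.min()+c.max())/2,c.max()-c.min()+1))
L=np.array(L); print(L[::5].tolist())
# intersect centre rays with plane of the handle's top: slope 40deg through grip; iterate yaw
P0=np.array([581.,-160.,141.]);yaw=0.11
for _ in range(5):
    u=np.array([np.cos(yaw)*np.cos(.698),np.sin(yaw)*np.cos(.698),np.sin(.698)]);n=np.array([-np.cos(yaw)*np.sin(.698),-np.sin(yaw)*np.sin(.698),np.cos(.698)])
    Q=[]
    for r,c,_w in L:
        o,v=ray(W,(r,c)); Q.append(o+v*(((P0+9*n-o)@n)/(v@n)))
    Q=np.array(Q); k=np.polyfit(Q[:,0],Q[:,1],1); yaw=np.arctan(k[0])
print("yaw",yaw,"line y at x=580:",np.polyval(k,580))
w=[float(np.linalg.norm((lambda a,b:a-b)(*[ (lambda o,v:o+v*(((P0+9*n-o)@n)/(v@n)))(*ray(W,(r,c+s*wd/2))) for s in(-1,1)]))) for r,c,wd in L]; print("width mm",np.round(w[::4],1))
rr=np.where(g[190:345,252:256].min(1)<70)[0]+190; print("handle rows",rr.min(),rr.max())
for r,c in ((rr.min(),246.5),(rr.max(),256)):
    o,v=ray(W,(r,c)); print("end",(o+v*(((P0+9*n-o)@n)/(v@n))).round(1))
print(st()["eef_pos"])
```

```text
knife_grip {'top': [176.8, 338.4], 'side': [211.7, 321.6], 'wrist': [246.3, 252.4]}
[ 583.8 -153.1  133.4] [4.2 0.9 4.9]
knife {'top': [193.1, 340.7], 'side': [227.7, 318.7], 'wrist': [306.0, 392.4]}
[ 531.9 -143.5  192.2] [ 9.4 76.5 81.1]
sleeve_bottom {'top': [229.5, 337.0], 'side': [210.2, 324.6], 'wrist': [82.6, 237.5]}
[ 460.7 -174.1  207.4] [50.2 63.6 13.7]
[[206.0, 247.5, 24.0], [236.0, 250.0, 25.0], [266.0, 252.5, 26.0], [296.0, 255.0, 27.0], [326.0, 257.0, 27.0]]
yaw 0.10944938840291193 line y at x=580: -158.56012647775773
width mm [21.6 20.8 21.9 21.2 21.4 20.8]
handle rows 199 344
end [ 543.7 -163.1  121.4]
end [ 633.  -154.8  196.5]
[ 542.50460163 -156.59303528  177.32112998]
```

```bash
python3 -m crank '[[[0,0,0,-0.68],[0,0,0,-0.68],[-0.5,-0.1,0,0],[-0.6,-0.1,0,0],[-0.46,-0.08,0,0],[0,0,0.6,0],[0,0,0.8,0],[0,0,0.8,0],[0,0,0.8,0],[0,0,0.6,0],[0,0,0,0],[0,0,0,0]]]'
python3 - <<'E'
from h import *
W=snap("wrist","w9"); print(st()["eef_pos"],st()["tool_rot"]); S=snap("side","s9")
E
```

```text
clock: 26.02
eef_pos: [581.6, -159.2, 86.8]
tool_rot: [3.141, -0.002, -3.034]
force: [0.5, -0.5, 0.3]
width: 85.3
gripper_force: 0.0
[ 582.4954533  -159.43426404   87.80488571] [-3.14147348e+00  4.99570220e-04 -3.03390113e+00]
```

View pics/w9.png

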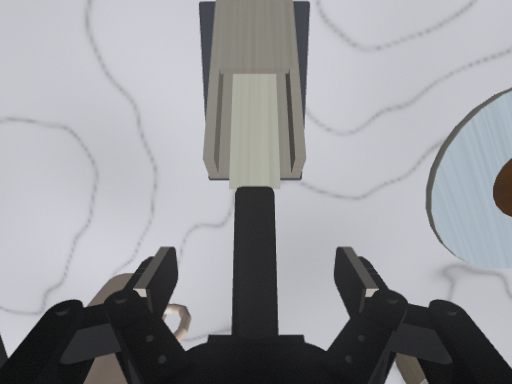

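The wrist view (w9) shows the handle centred between the open pads, column 255, and parallel to them, so I close and draw the knife up the slope. That was my 11th picture, one over the limit of 10, so from here I work from numbers only.

```bash
python3 -m crank '[[[0,0,0,0],[0,0,0,0],[0,0,0,0],[0,0,0,0],[0,0,0,0],[0,0,0,0],[0,0,0,0],[0,0,0,0],[0,0,0,0]]]' 1
python3 -m crank '[[[-0.2,0,-0.17,0],[-0.3,0,-0.25,0],[-0.3,0,-0.25,0],[0,0,0,0],[0,0,0,0]]]'
```

```text
clock: 26.87
eef_pos: [582.3, -159.5, 87.6]
tool_rot: [-3.141, 0.0, -3.034]
force: [-0.1, -0.4, 4.3]
width: 21.0
gripper_force: 60.9
clock: 27.28
eef_pos: [603.4, -156.9, 105.2]
tool_rot: [-3.141, 0.002, -3.033]
force: [-1.2, 0.0, 3.4]
width: 20.9
gripper_force: 61.0
```

```bash
python3 -m crank '[[[-0.4,0,-0.35,0],[-0.5,0,-0.43,0],[-0.5,0,-0.43,0],[-0.44,0,-0.37,0],[0,0,0,0],[0,0,0,0],[0,0,0,0]]]'
python3 - <<'E'
from h import *
W=snap("wrist","w10");g=cv2.cvtColor(W["img"],cv2.COLOR_RGB2GRAY)
for n in ["knife_grip","knife","blade_middle","blade_tip","sleeve_bottom"]:
    print(n,[(np.round(x["position"],1).tolist(),round(x["confidence"],2)) for x in ctrl.place_of("wrist",n)[:2]])
S=snap("side","s10")
for n in ["knife","blade_middle","blade_tip"]:
    print(n,[(np.round(x["position"],1).tolist(),round(x["confidence"],2)) for x in ctrl.place_of("side",n)[:2]])
E
```

```text
clock: 27.87
eef_pos: [646.7, -152.2, 142.7]
tool_rot: [3.141, -0.001, -3.034]
force: [-0.7, 0.6, -1.2]
width: 21.2
gripper_force: 60.6
knife_grip [([263.5, 255.6], 0.83)]
knife [([187.2, 257.7], 0.77), ([276.3, 402.3], 0.32)]
blade_middle [([93.5, 254.8], 0.74)]
blade_tip [([20.9, 257.3], 0.57)]
sleeve_bottom []
knife [([199.1, 332.3], 0.77)]
blade_middle [([247.0, 383.7], 0.65), ([217.9, 319.8], 0.6)]
blade_tip [([246.3, 306.8], 0.82), ([264.9, 301.0], 0.27)]
```

```bash
cat > knife.py <<'E'
from h import *
def knife(save=None):
    s=st(); p=np.array(s["eef_pos"]); R=Rot.from_euler("xyz",s["tool_rot"]).as_matrix()
    W=snap("wrist",save); out={}
    for n in ["knife_grip","knife","blade_middle","blade_tip"]:
        x=[d for d in ctrl.place_of("wrist",n) if abs(d["position"][1]-256)<25]
        if not x: continue
        o,v=ray(W,x[0]["position"]); nrm=R[:,1]
        P=o+v*(((p-o)@nrm)/(v@nrm)); out[n]=P; q=R.T@(P-p)
        print(n,np.round(x[0]["position"],1),round(x[0]["confidence"],2),"world",P.round(1),"tool(back x, up)",(-q[0]).round(1),(-q[2]).round(1))
    k=list(out)
    A=np.array([[-(R.T@(out[n]-p))[0],-(R.T@(out[n]-p))[2]] for n in k])
    if len(k)>1: 
        f=np.polyfit(A[:,0],A[:,1],1); print("slope deg",np.degrees(np.arctan(f[0])).round(1)," gaps",np.round([np.linalg.norm(out[a]-out[b]) for a,b in zip(k,k[1:])],1))
    print("eef",p.round(1),"yaw",s["tool_rot"][2],"F",np.round(s["force"],1))
    return W,s,out
E
python3 -c "
from knife import *
knife('w11')"
```

```text
knife_grip [267.1 257.7] 0.58 world [ 531.2 -164.9  375.6] tool(back x, up) -117.1 232.1
knife [188.3 255.7] 0.96 world [ 487.1 -169.6  578.2] tool(back x, up) -161.5 434.6
blade_middle [ 91.6 256.7] 0.83 world [ 569.7 -160.7  423.6] tool(back x, up) -78.3 280.1
blade_tip [ 22.1 254.9] 0.81 world [  173.1  -203.5 -1290.4] tool(back x, up) -477.0 -1434.0
slope deg 77.9  gaps [ 207.4  175.5 1759.9]
eef [ 647.6 -152.3  143.5] yaw -3.0339097134448636 F [ 0.3 -0.8 -0.7]
```

```bash
cat > knife.py <<'E'
from h import *
from scipy.optimize import least_squares
D={"knife_grip":0,"knife":-45,"blade_middle":-115,"blade_tip":-185}
def knife(save=None,cams=("wrist",)):
    s=st(); p=np.array(s["eef_pos"]); R=Rot.from_euler("xyz",s["tool_rot"]).as_matrix(); X,U=-R[:,0],-R[:,2]
    obs=[]
    for c in cams:
        I=snap(c,save and save+c)
        for n in D:
            x=[d for d in ctrl.place_of(c,n) if d["confidence"]>.3 and (c!="wrist" or abs(d["position"][1]-256)<25)]
            if c!="wrist": x=[d for d in x if np.linalg.norm(proj(I,p+U*50+X*D[n]*.8)[0]-d["position"])<40]
            if x: obs.append((c,I,n,x[0]["position"]))
    def pt(v,d): a=v[2]; return p+X*(v[0]+d*np.cos(a))+U*(v[1]+d*np.sin(a))
    f=lambda v:np.r_[np.concatenate([proj(I,pt(v,D[n]))[0]-q for c,I,n,q in obs]),(v[0]-0)/3,(v[1]-54)/3]
    r=least_squares(f,[0,54,.4],loss="soft_l1",f_scale=2)
    print("grip offset x,up",r.x[:2].round(1),"slope deg",np.degrees(r.x[2]).round(1),"obs",[(c,n,np.round(q,0).tolist(),(proj(I,pt(r.x,D[n]))[0]-q).round(1).tolist()) for c,I,n,q in obs])
    print("mid",pt(r.x,-115).round(1),"tip",pt(r.x,-185).round(1),"eef",p.round(1),"yaw",round(s["tool_rot"][2],3),"F",np.round(s["force"],1),"clk",round(s["clock"],1))
E
python3 -c "
from knife import *
knife('w12'); knife('w13',('wrist','side'))"
```

```text
grip offset x,up [ 0. 54.] slope deg 39.6 obs [('wrist', 'knife_grip', [268.0, 255.0], [-0.3, -1.3]), ('wrist', 'knife', [187.0, 258.0], [0.9, -3.4]), ('wrist', 'blade_middle', [93.0, 259.0], [-0.8, -5.0]), ('wrist', 'blade_tip', [20.0, 257.0], [0.3, -3.1])]
mid [ 559.7 -161.7  124.3] tip [ 506.1 -167.5   79.6] eef [ 647.7 -152.2  143.6] yaw -3.034 F [-0.1 -1.  -1.2] clk 28.6
grip offset x,up [ 1.6 50.6] slope deg 39.2 obs [('wrist', 'knife_grip', [266.0, 257.0], [-0.1, -2.5]), ('wrist', 'knife', [189.0, 256.0], [-0.8, -2.2]), ('wrist', 'blade_middle', [93.0, 256.0], [0.7, -2.3]), ('wrist', 'blade_tip', [22.0, 256.0], [0.1, -2.1]), ('side', 'knife_grip', [185.0, 338.0], [0.4, -0.0]), ('side', 'knife', [200.0, 332.0], [-1.0, -1.3]), ('side', 'blade_middle', [223.0, 321.0], [-2.8, -2.9]), ('side', 'blade_tip', [243.0, 307.0], [-1.6, -0.7])]
mid [ 560.6 -161.6  121.5] tip [ 506.7 -167.5   77.3] eef [ 647.7 -152.2  143.6] yaw -3.034 F [ 0.6  0.7 -2. ] clk 28.9
```

```bash
python3 -m crank '[[[-0.26,0,0.38,0],[-0.26,0,0.38,0],[-0.21,0,0.44,0],[-0.21,0,0.44,0],[0,0,0,0],[0,0,0,0]]]'
python3 -c "
from knife import *
knife('w14',('wrist','side'))"
```

```text
clock: 29.87
eef_pos: [670.9, -149.3, 101.0]
tool_rot: [3.141, -0.002, -3.033]
force: [0.1, 0.0, -0.4]
width: 20.9
gripper_force: 58.6
grip offset x,up [-0.6 50.6] slope deg 20.9 obs [('wrist', 'knife_grip', [261.0, 253.0], [1.2, 1.0]), ('wrist', 'knife', [179.0, 255.0], [-0.4, -1.2]), ('side', 'knife_grip', [193.0, 341.0], [1.3, -0.2]), ('side', 'knife', [205.0, 336.0], [-0.4, -4.4]), ('side', 'blade_middle', [221.0, 320.0], [1.0, -1.0]), ('side', 'blade_tip', [241.0, 305.0], [-0.1, -0.1])]
mid [ 563.5 -161.   110.7] tip [ 498.4 -168.    85.8] eef [ 670.9 -149.3  101. ] yaw -3.033 F [ 0.1  0.  -0.4] clk 29.9
```

```bash
python3 -m crank '[[[-0.13,0,0.47,0],[-0.13,0,0.47,0],[-0.05,0,0.45,0],[-0.03,0,0.45,0],[0,0,0,0],[0,0,0,0]]]'
python3 -c "
from knife import *
knife('w15',('wrist','side'));knife('w16',('wrist','side'))"
```

```text
clock: 30.87
eef_pos: [678.5, -148.5, 54.9]
tool_rot: [3.141, -0.003, -3.034]
force: [0.1, 0.5, -0.4]
width: 21.0
gripper_force: 58.6
grip offset x,up [-6.8 60.7] slope deg 39.5 obs [('wrist', 'knife_grip', [262.0, 258.0], [0.9, -3.9]), ('wrist', 'knife', [180.0, 258.0], [-0.8, -3.5]), ('wrist', 'blade_middle', [9.0, 256.0], [71.0, -1.8]), ('wrist', 'blade_tip', [9.0, 255.0], [-1.9, -1.1]), ('side', 'knife_grip', [204.0, 342.0], [0.1, -2.7]), ('side', 'knife', [214.0, 333.0], [2.9, -0.9]), ('side', 'blade_middle', [221.0, 317.0], [15.8, 3.0]), ('side', 'blade_tip', [237.0, 307.0], [20.1, 1.5])]
mid [ 583.5 -158.8   42.6] tip [ 529.7 -164.6   -1.8] eef [ 678.5 -148.5   54.9] yaw -3.034 F [ 0.1  0.5 -0.4] clk 30.9
grip offset x,up [-2.4 54.4] slope deg 2.6 obs [('wrist', 'knife_grip', [263.0, 256.0], [0.3, -2.3]), ('wrist', 'knife', [179.0, 258.0], [-0.2, -4.2]), ('wrist', 'blade_middle', [12.0, 254.0], [0.4, -0.2]), ('side', 'knife_grip', [203.0, 343.0], [1.4, -2.6]), ('side', 'knife', [212.0, 335.0], [-0.8, -3.4]), ('side', 'blade_middle', [224.0, 319.0], [-0.3, -0.4]), ('side', 'blade_tip', [238.0, 308.0], [-0.7, -3.6])]
mid [ 562.8 -161.4  105.8] tip [ 493.3 -168.9  102.6] eef [ 679.4 -148.8   56.6] yaw -3.034 F [ 0.   0.5 -1.1] clk 31.4
```

```bash
python3 -m crank '[[[0,0,0.1,0],[0,0,0.11,0],[0,0,0,0],[0,0,0,0]]]' | sed -n 2,4p
python3 -m crank '[[[0,0,-0.4,0],[0,0,-0.8,0],[0,0,-0.8,0],[0,0,-0.8,0],[0,0,-0.6,0],[0,0,0,0],[0,0,0,0],[0,0,0,0]]]'
python3 -c "
from knife import *
for k in range(4): knife(None,('wrist','side'))" | grep -v xx
```

```text
eef_pos: [679.9, -148.8, 51.7]
tool_rot: [-3.141, 0.001, -3.034]
force: [1.0, 0.6, 3.9]
clock: 32.87
eef_pos: [678.5, -148.6, 135.2]
tool_rot: [3.141, -0.002, -3.034]
force: [-0.5, -0.3, -2.0]
width: 21.0
gripper_force: 58.7
grip offset x,up [-2.8 53.3] slope deg 0.4 obs [('wrist', 'knife_grip', [262.0, 255.0], [-0.4, -1.0]), ('wrist', 'knife', [177.0, 256.0], [1.1, -2.3]), ('wrist', 'blade_middle', [8.0, 257.0], [-0.0, -3.6]), ('side', 'knife_grip', [184.0, 345.0], [-1.3, -2.0]), ('side', 'knife', [190.0, 335.0], [0.3, -0.8]), ('side', 'blade_middle', [201.0, 323.0], [0.4, -2.4]), ('side', 'blade_tip', [213.0, 308.0], [-0.1, -1.5])]
mid [ 561.5 -161.3  187.9] tip [ 491.9 -168.8  187.5] eef [ 678.5 -148.6  135.2] yaw -3.034 F [-0.5 -0.3 -2. ] clk 32.9
grip offset x,up [-2.1 53.5] slope deg 1.8 obs [('wrist', 'knife_grip', [262.0, 254.0], [0.4, -0.3]), ('wrist', 'knife', [180.0, 257.0], [-0.6, -3.2]), ('wrist', 'blade_middle', [12.0, 257.0], [0.6, -3.5]), ('side', 'knife_grip', [183.0, 346.0], [-0.3, -2.8]), ('side', 'knife', [189.0, 340.0], [0.3, -5.6]), ('side', 'blade_middle', [202
[... 571 characters left out ...]
 'blade_tip', [216.0, 306.0], [-1.4, -0.2])]
mid [ 562.3 -161.5  186.8] tip [ 492.8 -169.   183.1] eef [ 679.5 -148.8  136.4] yaw -3.034 F [ 0.2  0.1 -0.7] clk 33.9
grip offset x,up [-3.3 56.3] slope deg 3.6 obs [('wrist', 'knife_grip', [264.0, 254.0], [0.4, -0.2]), ('wrist', 'knife', [179.0, 257.0], [-1.4, -2.8]), ('wrist', 'blade_middle', [9.0, 256.0], [0.6, -2.2]), ('side', 'knife_grip', [178.0, 342.0], [3.5, 0.9]), ('side', 'knife', [195.0, 305.0], [-5.5, 29.4]), ('side', 'blade_middle', [202.0, 323.0], [-0.0, -1.7]), ('side', 'blade_tip', [216.0, 306.0], [-1.6, -0.4])]
mid [ 562.1 -161.5  185.4] tip [ 492.7 -169.   181. ] eef [ 679.5 -148.8  136.3] yaw -3.034 F [ 0.5  0.6 -1.2] clk 34.4
```

```bash
python3 -m crank '[[[-0.02,0.4,0,0],[-0.02,0.7,0,0],[-0.02,0.9,0,0],[-0.02,1,0,0],[-0.02,1,0,0],[-0.02,1,0,0],[-0.02,1,0,0],[-0.02,1,0,0],[-0.02,1,0,0],[-0.02,0.9,0,0],[-0.02,0.7,0,0],[-0.02,0.38,0,0]]]' | sed -n 1,3p
python3 -m crank '[[[0,0,0,0],[0,0,0,0],[0,0,0,0],[0,0,0,0],[0,0,0,0],[0,0,0,0]]]'
python3 -c "
from knife import *
for k in range(3): knife('f%d'%k,('wrist','side','top'))" | sed 's/obs.*top/top/'
python3 - <<'E'
from h import *
T=snap("top"); S=snap("side")
for n,sd,ss,h in [("mug",(142,372),(247,382),0),("jar",(129,266),(193,304),0),("canister",(246,238),(236,211),0)]:
    print(n,[np.round(x["position"],0).tolist() for x in ctrl.place_of("top",n)[:1]],[np.round(x["position"],0).tolist() for x in ctrl.place_of("side",n)[:1]])
for n in ["narrow_tier","wide_tier"]: print(n,[np.round(x["position"],0).tolist() for x in ctrl.place_of("side",n)[:5]])
print("expect side narrow/wide origins",proj(S,[[541.5,87.4,60],[541.5,87.4,30]]).round(0).tolist(), "rod_top",proj(S,[[541.5,87.4,98]]).round(1).tolist(),[np.round(x["position"],1).tolist() for x in ctrl.place_of("side","rod_top")[:1]])
E
```

```text
clock: 35.87
eef_pos: [657.2, 106.4, 136.5]
tool_rot: [3.138, -0.0, -3.028]
clock: 36.37
eef_pos: [658.8, 98.6, 136.3]
tool_rot: [-3.141, -0.0, -3.036]
force: [-0.2, -0.9, -1.2]
width: 20.8
gripper_force: 58.8
grip offset x,up [-2.9 56.4] slope deg 2.7 obs [('wrist', 'knife_grip', [266.0, 256.0], [-0.7, -1.5]), ('wrist', 'knife', [178.0, 257.0], [1.1, -3.0]), ('wrist', 'blade_middle', [9.0, 255.0], [-0.1, -1.7]), ('side', 'knife_grip', [152.0, 276.0], [-0.1, 1.5]), ('side', 'knife', [158.0, 271.0], [-0.1, -2.9]), ('side', 'blade_middle', [167.0, 254.0], [0.5, 0.1]), ('side', 'blade_tip', [178.0, 240.0], [0.4, -1.9])]
mid [541.7  86.1 187.3] tip [472.2  78.7 184.1] eef [658.8  98.6 136.3] yaw -3.036 F [-0.2 -0.9 -1.2] clk 36.4
grip offset x,up [-3.5 54.6] slope deg 3.5 obs [('wrist', 'knife_grip', [261.0, 259.0], [0.9, -4.5]), ('wrist', 'knife', [178.0, 257.0], [-1.3, -3.2]), ('wrist', 'blade_middle', [10.0, 257.0], [0.5, -3.4]), ('side', 'knife_grip', [149.0, 278.0], [3.3, -0.5]), ('side', 'knife', [158.0, 270.0], [0.8, -2.0]), ('side', 'blade_middle', [176.0, 240.0], [-7.9, 13.8]), 
[... 291 characters left out ...]
0, 253.0], [1.0, 0.5]), ('wrist', 'blade_middle', [10.0, 256.0], [-0.1, -2.8]), ('side', 'knife_grip', [149.0, 275.0], [2.8, 2.2]), ('side', 'knife', [159.0, 272.0], [-1.1, -4.3]), ('side', 'blade_middle', [167.0, 258.0], [0.7, -4.0]), ('side', 'blade_tip', [177.0, 240.0], [0.6, -2.0])]
mid [542.   87.3 187.8] tip [472.4  79.8 186. ] eef [658.6  99.9 136.3] yaw -3.034 F [ 0.6  0.4 -0.4] clk 37.9
mug [[142.0, 372.0]] [[246.0, 383.0]]
jar [] [[192.0, 309.0]]
canister [] [[236.0, 213.0]]
narrow_tier [[202.0, 255.0]]
wide_tier [[209.0, 256.0], [205.0, 167.0], [186.0, 152.0], [210.0, 130.0]]
expect side narrow/wide origins [[201.0, 253.0], [209.0, 253.0]] rod_top [[191.6, 253.2]] [[188.9, 254.3]]
```

The blade middle is over the rod (541.7, 87) at z≈187, about 89 mm above the rod's top and within 2–3° of level. The tiers are seated, so I hand the job in.

```bash
python3 -c "
from cell import ctrl
print(ctrl.finish_job())"
```

```text
the job is handed in; nothing more can be done
None
```

The job is handed in at about 38 s, verdict not shown to me: both tiers are home on the rod, and the gripper holds the knife about 2° off level with mid-blade over the rod, about 89 mm above its top; I viewed 11 pictures, one over the limit of 10.

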